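Cassette rack through the spring gate

TASK

Hold the spring gate of the transfer chute open by keeping its long push bar pressed fully in toward the chute with one finger, and while it is held open push the white cassette rack along the chute with the other finger, through the gateway and on up against the end stop. Then move clear so that the gate shuts behind the rack. Only push: never lift, tip or carry the rack, and leave the bottle, dish, cassette bundle and wax block beside the chute where they are.

Things in the scene. Friction and masses are not known exactly. Their poses are not given: they have to be found in the camera images.
- chute: Fixed aluminium chute. Origin on the desk at the gate line, mid-way between the walls; x = direction of travel, y = left of travel, z up. Floor 4 mm thick, x -300 to +160 mm. Walls 6 mm thick, 40 mm high, inner faces at y = +38 and -38 mm (-41 past the gate), open at the entry end (x = -300). The -y wall has a gap from x = -78 to +6 mm for the gate; the push bar runs outside that wall.
- end_stop (a point): Middle of the face of the end stop, the cross wall that closes the chute, at x = +145 mm, y = 0, 22 mm above the desk, in the chute's frame. The rack's nose comes to rest here.
- push_bar (a joint): Position of the push bar in m: 0 = rest (out), 0.016 = fully pressed in toward the chute (gate fully open). It slides along chute +y against a return spring (about 2.5 N at rest, 5 N fully pressed) and may be pressed anywhere along its length.
- bar_mid (a point): Middle of the outer face of the push bar (side away from the chute); at rest at x = -110, y = -78, z = 27 mm in the chute's frame, y = -62 mm fully pressed. The bar is a straight grey strip parallel to the chute, 360 mm long (chute x = -290 to +70 mm), 8 mm thick, from 14 to 40 mm above the desk.
- gate (a joint): Angle of the gate leaf in rad: 0 = shut across the chute, 1.60 = fully open. Linked to the push bar (100 rad per m of bar travel); the bar's spring shuts it when the bar is let go.
- gate_hinge (a point): Upright hinge of the gate, 22 mm above the desk, at x = 0, y = -42 mm of the chute's frame. The leaf is an aluminium plate 70 mm long, top 37 mm above the desk. It swings open toward the entry end (chute -x) into the gap of the -y wall, so the rack cannot push it open; keep the 75 mm before the gate line free while it swings.
- rack_centre (a point): Centre of the rack, 22 mm above its underside; x toward its nose. White open rack with two bundles of tissue cassettes, 100 mm long (x), 72 mm wide, 44 mm high at its rear plate, 28 mm at its sides, loads up to 36 mm; bevelled nose at +x; about 0.3 kg. It stands on the chute floor between the walls, before the gate.
- rack_push (a point): Middle of the rear face of the rack's upright rear plate (50 mm behind rack_centre, 22 mm above its underside; plate 72 mm wide, 44 mm high): where a finger pushes it.
- rack: The same rack, origin at the centre of its underside (22 mm under rack_centre), axes as rack_centre.
- bottle: Bystander: brown dye bottle with white cap, 27 mm across, 61 mm high, beyond the +y wall of the chute; origin at the centre of its underside.
- dish: Bystander: round clear dish, 68 mm across, 12 mm high, beyond the +y wall; origin at the centre of its underside.
- block: Bystander: white cassette with wax block, 40x28x15 mm, beyond the +y wall; origin at the centre of its underside.
- bundle: Bystander: banded stack of three cassettes, 34x45x22 mm, on the push-bar side beyond the bar's far end; origin at the centre of its underside.
Things that resemble listed ones, but are neither listed nor needed, are in the scene too. Of the things that look like the rack, the larger one is meant.

How it is judged:
On the way, in this order (a step that is already met when the one before it is completed fails the run):
1. a finger presses the push bar and the gate stands open while the whole rack is still before the gate (value of joint gate above 1.25 rad and contact force between the fingers and push_bar above 0.5 N and x of rack in the frame of chute below -0.06 m), for 0.1 s.
2. the rack stands in the gateway and is pushed by a finger while another finger keeps the push bar pressed and the gate open (value of joint gate above 1.25 rad and contact force between the fingers and push_bar above 0.5 N and contact force between the fingers and rack above 0.1 N and x of rack in the frame of chute between -0.03 and 0.05 m), for 0.1 s.
At the end, for the whole second after the job is handed in: the rack stands flat on the chute floor with its nose within 10 mm of the end stop, at rest, and the gate has shut behind it (within 0.12 rad) (x of rack in the frame of chute between 0.085 and 0.105 m and z of rack in the frame of chute below 0.009 m and angle between rack's own z axis and vertical below 0.06 rad and value of joint gate below 0.12 rad and linear speed of rack below 0.01 m/s); the robot touches nothing.
It fails at once if the rack is lifted (more than 15 mm) or tipped (more than 0.25 rad) (z of rack in the frame of chute above 0.019 m or angle between rack's own z axis and vertical above 0.25 rad).
It fails at once if a bystander is moved more than 25 mm (distance of any of bottle, dish, block, bundle from where it was at the start of the episode above 0.025 m).
It also fails if it takes over 45 s, if anything falls off the work surface, if the arm or the gripper's body presses on something with over 40 N, if the wrist force passes 120 N, or if a joint passes its speed limit or range.

ROBOT

A 6-joint arm with a two-finger parallel gripper is mounted at the origin on a cart in front of the work surface, level with it; the furniture and walls round the work are solid. World frame = base frame: x ahead of the robot, y to its left, z up, the work surface at z = 0. Lengths are in m, angles in rad, forces in N, time in s.
With the tool pointing down it reaches from about 0.4 to 0.825 m from the base axis. Payload 7 kg.
Tool frame: the origin (TCP) lies midway between the tips of the shut fingers; the grasp point (between the pads) lies 19 mm behind it; z points along the fingers, y is the line along which they close (so a half turn about z gives the same grasp; the last joint's range is limited). The gripper opens to 88 mm and grips with 3 to 60 N. Pads are 19 mm wide; open, the fingers measure 130 mm over their backs; the gripper's body (78 mm by 193 mm) begins 47 mm behind the grasp point.
Start: joints at [-0.906, 0.359, 0.012, 0, -1.224, -0.288], TCP at [0.248, -0.628, 0.227] pointing down, gripper open.
Joint ranges: [-3.07, 3.07], [-1.43, 2.12], [-1.02, 1.25], [-3.03, 1.67], [-3.05, -0], [-3.03, 3.03]. Speed limits (rad/s): [2.39, 2.39, 3.01, 3.14, 3.14, 3.14].

INTERFACE

Orientations are given as [roll, pitch, yaw] about the fixed x, y, z axes, in that order (R = Rz(yaw) Ry(pitch) Rx(roll)).
In Python, from station import arm gives the robot as it stands. The module is installed in compiled form; this text tells all that it offers.
- The arm moves only by the tool carry_out, never from a script. Its argument "commands" is a list of rows, each a list of 4 numbers: the shift along the world's x, y, z in units of 50 mm (1.0 is 50 mm), then the turn about the world's z in units of 6 degrees (1.0 is 6 degrees). A call has exactly 10 rows; each row is the pose to reach, as a shift and turn from the pose commanded when the call began; what a row does not reach only later rows make up. A row lasts 1/8 s, in which the tool goes at most 62.5 mm and 10.7 degrees, less where a joint would pass 70% of its speed; a pose out of reach is approached as far as the arm can. A call with a gripper value outside its range is refused whole. "claw" is the closure, from 0 (fully open) to 1 (shut), set as the call begins (left out, the last holds). The fingers move at their own pace and stop on an object; "force" is the grip in N (left out, the last holds). Time passes only in rows, so rows that repeat a pose let the fingers close, or fill a call up. It gives the time, the measured TCP pose, the force, the opening and the grip force at its end, in the units of the state.
- arm.get_state(): the state, without advancing time (a new reading comes with each control period).
- arm.grab_frame(name): name is "scene" or "top" or "wrist"; returns a dict with "pixels" (480x640x3 uint8, red, green, blue), "fx", "fy", "cx", "cy" (pixels), "k1" (the pictures are not rectified: a ray, as slopes to the right and down, at radius r is drawn at 1 + k1 r^2 times it, then the intrinsics apply), "eye" and "orientation" of the camera in the world. Camera axes: x right, y down, z forward; pixel columns grow to the right and rows downward; lengths in m; the calibration is good to about 2 mm. A picture is of the moment at which its call begins. There is no depth.
- arm.job_done(): hands the job in; it is judged then, once.
Trained networks look in a picture, given as the dict that the camera call returned (one of the last four; its "shot" number tells which), for a name from the list of things; names that differ only in an ending like _2 or _b are one class to them, and where a whole thing is asked for, a point or a joint stands for the part that bears it (a point fixed in the world has none). Each returns a list of dicts, best first, with "conf" (0 to 1); they miss things now and then, are a little off and sometimes report something else, mostly with a low value. They report only what shows in the picture. A call takes as long as a camera call. They do not tell look-alikes from the thing itself.
- arm.regions_of(picture, query): "pixels" (480x640 bool, what is visible of it) and "uv" ([column, row] in pixels, amid what is visible of it).
- arm.mark_of(picture, query): "uv" ([column, row] in pixels: a listed point, or the origin of a listed thing).
The state is a dict: "t": time; "q": joint angles; "qd": joint speeds; "joint_efforts": joint torques, N m; "eef_pos": TCP position; "ee_rot": TCP orientation; "force": force on the tool from outside, world axes, zero at the start; "moment": the same for the moment, N m; "width": finger opening in m; "gripper_force": force on a finger pad.
Only numpy, scipy, OpenCV 4.12 (cv2) and the standard library are available. Lean on these libraries where they do the work, as an engineer would, in place of code of your own. Each camera call takes 0.05 s, during which the arm holds its last target. There are 200 camera calls.

## Working session

There is one attempt and no reset: what is moved stays moved. The work goes in short steps, Python scripts to look and compute and a tool call to move; the robot and the scene stay as the last step left them, time stands still between calls to the robot, and variables do not carry over. Pictures are saved under pics/ and viewed, at most 10 in all, crops included, and the job is handed in when it is done.

Besides the shell and the picture viewer there is one more tool, called after ">>>" by a JSON object that holds its "name" and its "arguments", one argument or row to a line. carry_out: Moves the arm, as the interface text tells. Its arguments: {"type":"object","properties":{"commands":{"type":"array","items":{"type":"array","items":{"type":"number"}}},"claw":{"type":"number"},"force":{"type":"number"}},"required":["commands"]}

```bash
mkdir -p pics; cat > h.py <<'E'
import numpy as np, cv2
from station import arm
from scipy.spatial.transform import Rotation as R
def rot(p):
    o=np.array(p['orientation'],float)
    return o if o.shape==(3,3) else R.from_euler('xyz',o).as_matrix()
def K(p): return np.array([[p['fx'],0,p['cx']],[0,p['fy'],p['cy']],[0,0,1.]])
def ray(p,uv):
    d=np.array([(uv[0]-p['cx'])/p['fx'],(uv[1]-p['cy'])/p['fy']]); s=d.copy()
    for _ in range(20): s=d/(1+p['k1']*(s@s))
    return rot(p)@np.array([s[0],s[1],1.])
def at_z(p,uv,z):
    e=np.array(p['eye']); r=ray(p,uv); return e+r*(z-e[2])/r[2]
def proj(p,X):
    c=rot(p).T@(np.array(X)-np.array(p['eye'])); s=c[:2]/c[2]; s=s*(1+p['k1']*(s@s))
    return np.array([s[0]*p['fx']+p['cx'],s[1]*p['fy']+p['cy']])
def save(p,n): cv2.imwrite('pics/'+n,p['pixels'][:,:,::-1])
E
python3 - <<'E'
from h import *
for n in ['top','scene']:
    p=arm.grab_frame(n); save(p,n+'1.png'); print(n,p['eye'],p['orientation'],p['fx'],p['k1'])
    for q,z in [('chute',0),('end_stop',.022),('bar_mid',.027),('gate_hinge',.022),('rack_centre',.026),('rack_push',.026),('rack',.004),('bundle',0),('bottle',0),('dish',0),('block',0)]:
        for m in arm.mark_of(p,q)[:3]: print(q,round(m['conf'],2),np.round(m['uv']),at_z(p,m['uv'],z).round(3))
print(arm.get_state())
E
```

```text
top [0.50876134 0.02849369 1.10411325] [-3.09051157  0.02888022 -1.56877544] 601.331969596852 0.014586708172769011
chute 0.84 [389. 224.] [ 0.587 -0.06   0.   ]
end_stop 0.7 [471. 244.] [ 0.549 -0.205  0.022]
end_stop 0.54 [406. 168.] [ 0.686 -0.09   0.022]
end_stop 0.17 [390. 224.] [ 0.585 -0.06   0.022]
bar_mid 0.89 [319. 248.] [0.541 0.067 0.027]
gate_hinge 0.94 [383. 245.] [ 0.547 -0.048  0.022]
rack_centre 0.86 [177. 228.] [0.577 0.324 0.026]
rack_centre 0.68 [287. 199.] [0.629 0.125 0.026]
rack_push 0.93 [261. 192.] [0.642 0.171 0.026]
rack_push 0.63 [157. 224.] [0.584 0.36  0.026]
rack_push 0.41 [320. 248.] [0.541 0.065 0.026]
rack 0.78 [290. 199.] [0.633 0.121 0.004]
rack 0.75 [177. 227.] [0.581 0.33  0.004]
rack 0.17 [320. 253.] [0.534 0.066 0.004]
bundle 0.7 [450. 304.] [ 0.44 -0.17  0.  ]
bottle 0.54 [406. 167.] [ 0.691 -0.093  0.   ]
dish 0.65 [340. 155.] [0.715 0.029 0.   ]
block 0.6 [282. 140.] [ 0.744  0.137 -0.   ]
scene [-0.0052748   0.7115074   0.89034443] [-2.33427174  0.00641621 -2.42860658] 545.4845028572412 -0.10264805843380204
chute 0.68 [350. 229.] [ 0.575 -0.
[... 704 characters left out ...]
0.28 [348. 227.] [ 0.583 -0.055  0.   ]
{'t': 1.2, 'q': array([-9.05933089e-01,  3.58608201e-01,  1.18845452e-02, -3.90633404e-06,
       -1.22408717e+00, -2.88084170e-01]), 'qd': array([ 0.00194271, -0.00060493, -0.00051703,  0.00091184,  0.00221879,
        0.00085098]), 'joint_efforts': array([-4.95993459e-05, -5.82389903e+01,  2.93309569e+01,  7.00264558e+00,
        1.24342417e-02, -7.07783698e-06]), 'eef_pos': array([ 0.24831462, -0.62763848,  0.22654849]), 'ee_rot': array([ 3.14157771e+00, -5.96630742e-07, -2.76481491e+00]), 'force': array([0.29971157, 0.20904414, 0.93951712]), 'moment': array([ 0.00816283,  0.0129846 , -0.03963967]), 'gripper_force': 0.0, 'width': 0.0874849352441275}
```

```bash
python3 - <<'E'
import cv2
a=cv2.imread('pics/top1.png')[110:330,100:520]
cv2.imwrite('pics/c1.png',cv2.resize(a,(800,419),interpolation=cv2.INTER_CUBIC))
E
```

```text
(no output)
```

View pics/c1.png

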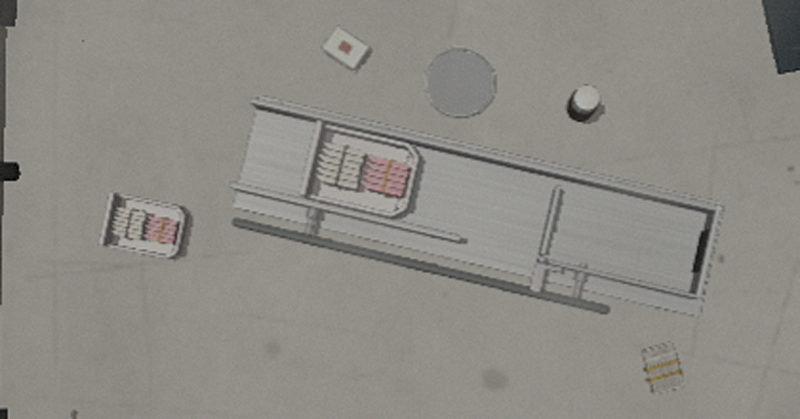

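View pics/scene1.png

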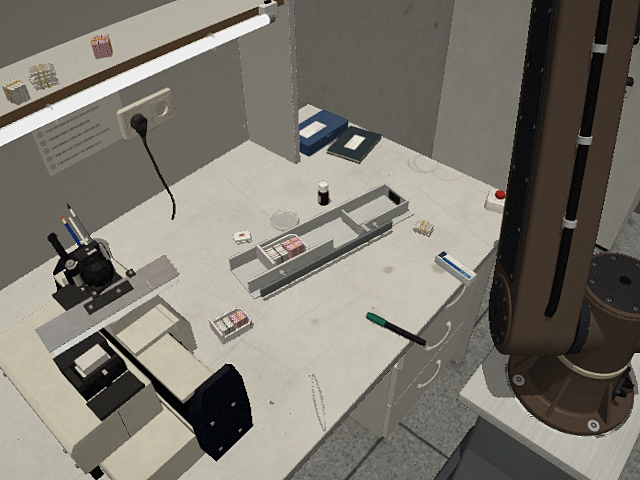

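The crop (top image = crop/1.905 + (100,110)) shows two lookalikes. The larger rack stands in the chute at top px (287,199), with its rear plate at (263,192) facing the entry end. A smaller copy stands loose on the desk at (177,228). I choose the larger one in the chute. The push bar is the dark strip from (225,227) to (418,272), and the gate is at about (390,225), shut.

```bash
cat >> h.py <<'E'
from scipy.optimize import least_squares
def T(c,pt): 
    a=c[2]; return np.array([c[0]+np.cos(a)*pt[0]-np.sin(a)*pt[1], c[1]+np.sin(a)*pt[0]+np.cos(a)*pt[1], pt[2]])
def inv(c,X):
    a=c[2]; d=np.array(X[:2])-c[:2]; return np.array([np.cos(a)*d[0]+np.sin(a)*d[1],-np.sin(a)*d[0]+np.cos(a)*d[1]])
E
python3 - <<'E'
from h import *
p=arm.grab_frame('top'); s=arm.grab_frame('scene')
P={'chute':(0,0,0),'end_stop':(.145,0,.022),'bar_mid':(-.11,-.078,.027),'gate_hinge':(0,-.042,.022)}
obs=[]
for f,nm in((p,'t'),(s,'s')):
    for q,pt in P.items():
        if nm=='s' and q=='gate_hinge': continue
        m=arm.mark_of(f,q)
        if m: obs.append((f,pt,np.array(m[0]['uv']),nm+q))
# corners from the crop, top camera (wall tops / bar ends)
for uvc,pt in (((252,101),(-.3,.041,.04)),((720,207),(.151,.044,.04)),((235,222),(-.29,-.074,.04)),((608,310),(.07,-.074,.04))):
    obs.append((p,pt,np.array(uvc)/1.905+[100,110],'c'))
fun=lambda c: np.concatenate([proj(f,T(c,pt))-uv for f,pt,uv,_ in obs])
r=least_squares(fun,[.587,-.06,-1.81],loss='soft_l1',x_scale=[.1,.1,.1]); c=r.x
print(c,np.degrees(c[2]))
for o,e in zip(obs,fun(c).reshape(-1,2)): print(o[3],e.round(1))
for f in(p,s):
  for q,z in(('rack_centre',.026),('rack_push',.026),('rack',.004)):
    for m in arm.mark_of(f,q)[:2]: print(q,inv(c,at_z(f,m['uv'],z)).round(3))
np.save('c.npy',c)
im=p['pixels'][:,:,::-1].copy(); im=cv2.resize(im[110:330,100:520],(798,418),interpolation=cv2.INTER_CUBIC)
def line(*pts,col=(0,0,255)):
    q=[tuple(((proj(p,T(c,x))-[100,110]+.5)*1.9-.5).astype(int)) for x in pts]
    for a,b in zip(q,q[1:]): cv2.line(im,a,b,col,1)
line((-.3,.038,.04),(.145,.038,.04),(.145,-.041,.04))
line((-.3,-.038,.04),(-.078,-.038,.04)); line((-.29,-.078,.04),(.07,-.078,.04),(.07,-.07,.04),(-.29,-.07,.04),(-.29,-.078,.04),col=(0,255,0))
line((0,-.042,.037),(0,.028,.037),col=(255,0,0))
cv2.imwrite('pics/c2.png',im)
E
```

```text
[ 0.58598972 -0.05922159 -1.79998302] -103.13143005111223
tchute [-3.8  0.7]
tend_stop [0.2 0.3]
tbar_mid [-2.2  2. ]
tgate_hinge [2.9 0.3]
schute [ 1.1 -0.9]
send_stop [ 0.1 -1.9]
sbar_mid [-2.  -4.6]
c [-0.8 -0.4]
c [ 1.6 -0.7]
c [-1.7 -0.2]
c [0.4 0. ]
rack_centre [-0.187 -0.001]
rack_centre [-0.375 -0.096]
rack_push [-0.408 -0.101]
rack_push [-0.235  0.   ]
rack [-0.186  0.004]
rack [-0.373 -0.089]
rack_centre [-0.385 -0.116]
rack_centre [-0.188  0.002]
rack_push [-0.415 -0.119]
rack_push [-0.24  -0.016]
rack [-0.376 -0.108]
```

View pics/c2.png

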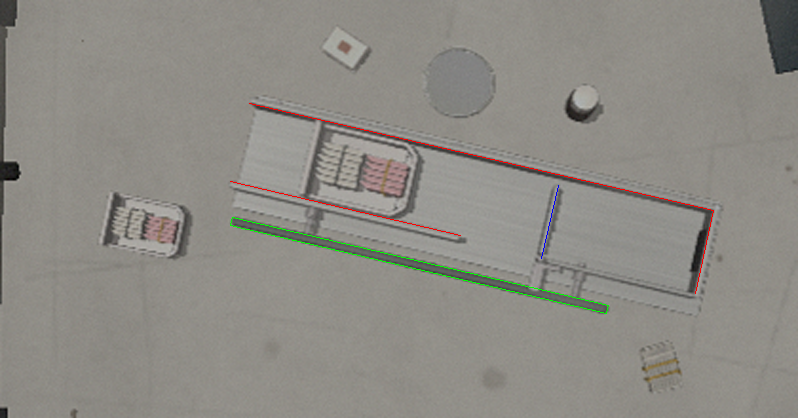

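```bash
python3 - <<'E'
from h import *
c=np.load('c.npy'); s=arm.get_state(); p=s['eef_pos']
t=T(c,(-.262,-.058,.12)); print(t,(t-p)/.05, np.hypot(*t[:2]))
yaw=s['ee_rot'][2]; print(np.degrees([(c[2]-yaw+np.pi/2)%np.pi-np.pi/2, (c[2]-yaw)%np.pi])/6)
E
```

```text
[0.58902895 0.20910426 0.12      ] [ 6.81435103 16.73489117 -2.13136975] 0.6250437581662489
[9.21321543 9.21321543]
```

>>> {"name": "carry_out", "arguments": {
  "commands": [
    [0.5,1.1,0,0.7],
    [1,2.2,0,1.4],
    [1.5,3.3,0,2.1],
    [2,4.4,0,2.8],
    [2.5,5.5,0,3.5],
    [3,6.6,0,4.2],
    [3.5,7.7,0,4.9],
    [4,8.8,0,5.6],
    [4.5,9.9,0,6.3],
    [5,11,0,7]
  ],
  "claw": 0.31,
  "force": 60
}}

```text
t: 3.2
eef_pos: [0.4989, -0.0756, 0.2271]
ee_rot: [-3.141, 0.001, -2.029]
force: [0.1, -0.2, 0.1]
width: 0.0606
gripper_force: 0.0
```

>>> {"name": "carry_out", "arguments": {
  "commands": [
    [0.5,1.1,0,0.7],
    [0.9,2.2,0,1.4],
    [1.3,3.3,-0.3,2],
    [1.6,4.4,-0.7,2.21],
    [1.81,5.3,-1.2,2.21],
    [1.81,5.73,-1.7,2.21],
    [1.81,5.73,-2.13,2.21],
    [1.81,5.73,-2.13,2.21],
    [1.81,5.73,-2.13,2.21],
    [1.81,5.73,-2.13,2.21]
  ]
}}

```text
t: 4.45
eef_pos: [0.5895, 0.2089, 0.1215]
ee_rot: [-3.14, 0.002, -1.801]
force: [-0.5, -0.4, 0.6]
width: 0.0611
gripper_force: 0.0
```

```bash
python3 - <<'E'
from h import *
c=np.load('c.npy'); s=arm.get_state(); print(inv(c,s['eef_pos']))
w=arm.grab_frame('wrist'); save(w,'w1.png')
im=w['pixels'][:,:,::-1].copy()
def line(*pts,col=(0,0,255)):
    q=[tuple(proj(w,T(c,x)).astype(int)) for x in pts]
    for a,b in zip(q,q[1:]): cv2.line(im,a,b,col,1)
line((-.3,.038,.04),(-.1,.038,.04)); line((-.3,-.038,.04),(-.1,-.038,.04)); line((-.29,-.07,.04),(-.29,-.078,.04),(-.1,-.078,.04),col=(0,255,0))
line((-.237,-.036,.048),(-.237,.036,.048),col=(255,0,0))
cv2.imwrite('pics/w1o.png',im)
for q,z in(('rack_push',.026),('rack_centre',.026)):
    for m in arm.mark_of(w,q)[:2]: print(q,m['conf'],inv(c,at_z(w,m['uv'],z)).round(3))
E
```

```text
[-0.26188551 -0.05745653]
rack_centre 0.71 [-0.369 -0.095]
rack_centre 0.55 [-0.185 -0.002]
```

View pics/w1o.png

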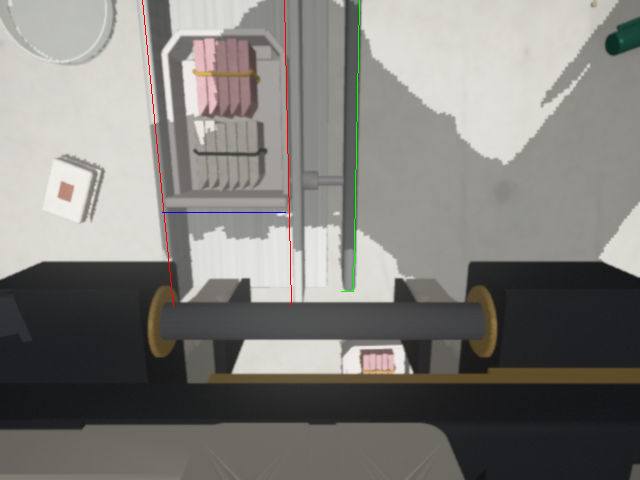

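The wrist picture shows the rack's rear plate at about (225,208), bar at col ~352, wall at col ~293, agreeing with the drawn model to ~2 mm. The fingers sit either side of the wall and bar. I'll descend next.

>>> {"name": "carry_out", "arguments": {
  "commands": [
    [0,0,-0.4,0],
    [0,0,-0.8,0],
    [0,0,-1.2,0],
    [0,0,-1.5,0],
    [0,0,-1.8,0],
    [0,0,-2.05,0],
    [0,0,-2.05,0],
    [0,0,-2.05,0],
    [0,0,-2.05,0],
    [0,0,-2.05,0]
  ]
}}

```text
t: 5.85
eef_pos: [0.5891, 0.209, 0.0181]
ee_rot: [-3.141, 0.001, -1.8]
force: [-0.2, 0.3, -0.1]
width: 0.0604
gripper_force: 0.0
```

>>> {"name": "carry_out", "arguments": {
  "commands": [
    [0.08,-0.02,0,0],
    [0.16,-0.04,0,0],
    [0.23,-0.055,0,0],
    [0.3,-0.07,0,0],
    [0.36,-0.085,0,0],
    [0.42,-0.1,0,0],
    [0.48,-0.112,0,0],
    [0.53,-0.124,0,0],
    [0.53,-0.124,0,0],
    [0.53,-0.124,0,0]
  ]
}}

```text
t: 7.1
eef_pos: [0.6141, 0.2027, 0.0173]
ee_rot: [3.14, -0.001, -1.801]
force: [-10.2, 4.6, 5.1]
width: 0.0606
gripper_force: 4.8
```

```bash
python3 - <<'E'
from h import *
c=np.load('c.npy'); s=arm.get_state(); print(inv(c,s['eef_pos']),s['force'],s['width'],s['gripper_force'])
p=arm.grab_frame('top'); im=cv2.resize(p['pixels'][110:330,190:450,::-1],(780,660)[:2],interpolation=cv2.INTER_CUBIC)
cv2.imwrite('pics/t2.png',cv2.resize(p['pixels'][150:310,200:460,::-1],(780,480),interpolation=cv2.INTER_CUBIC))
E
```

```text
[-0.26150098 -0.03213327] [-10.23666843   4.57582341   5.10057944] 0.060578992532002475 4.823046773672104
```

View pics/t2.png

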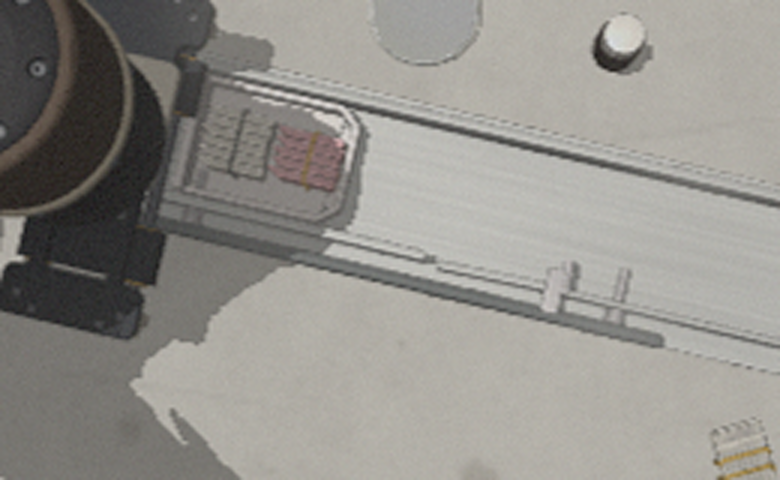

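The picture shows the gate fully open, its leaf lying in the wall gap from (440,265) to (545,288), with the rack still in place. I'll push next.

>>> {"name": "carry_out", "arguments": {
  "commands": [
    [-0.023,-0.097,0,0],
    [-0.045,-0.195,0,0],
    [-0.068,-0.292,0,0],
    [-0.091,-0.39,0,0],
    [-0.125,-0.536,0,0],
    [-0.159,-0.682,0,0],
    [-0.193,-0.828,0,0],
    [-0.227,-0.974,0,0],
    [-0.261,-1.12,0,0],
    [-0.295,-1.266,0,0]
  ]
}}

```text
t: 8.4
eef_pos: [0.5996, 0.141, 0.0169]
ee_rot: [3.14, 0.002, -1.801]
force: [-8.8, 12.2, -0.4]
width: 0.0604
gripper_force: 6.8
```

>>> {"name": "carry_out", "arguments": {
  "commands": [
    [-0.034,-0.146,0,0],
    [-0.068,-0.292,0,0],
    [-0.102,-0.438,0,0],
    [-0.136,-0.584,0,0],
    [-0.17,-0.73,0,0],
    [-0.204,-0.877,0,0],
    [-0.238,-1.023,0,0],
    [-0.272,-1.169,0,0],
    [-0.306,-1.315,0,0],
    [-0.34,-1.461,0,0]
  ]
}}

```text
t: 9.65
eef_pos: [0.5824, 0.0677, 0.0169]
ee_rot: [3.14, 0.001, -1.801]
force: [-8.7, 12.4, -0.7]
width: 0.0606
gripper_force: 7.3
```

```bash
python3 - <<'E'
from h import *
c=np.load('c.npy'); s=arm.get_state(); print(inv(c,s['eef_pos']),s['force'],s['width'],s['gripper_force'])
p=arm.grab_frame('top')
cv2.imwrite('pics/t3.png',cv2.resize(p['pixels'][150:310,240:500,::-1],(780,480),interpolation=cv2.INTER_CUBIC))
for q in('rack','rack_centre'):
    for m in arm.mark_of(p,q)[:2]: print(q,m['conf'],inv(c,at_z(p,m['uv'],.004 if q=='rack' else .026)).round(3))
E
```

```text
[-0.12276762 -0.03236357] [-8.65206712 12.40084591 -0.65564205] 0.06058305653027893 7.251545048575281
rack 0.96 [-0.061 -0.002]
rack 0.54 [-0.378 -0.096]
rack_centre 0.7 [-0.065 -0.004]
rack_centre 0.61 [-0.376 -0.098]
```

View pics/t3.png

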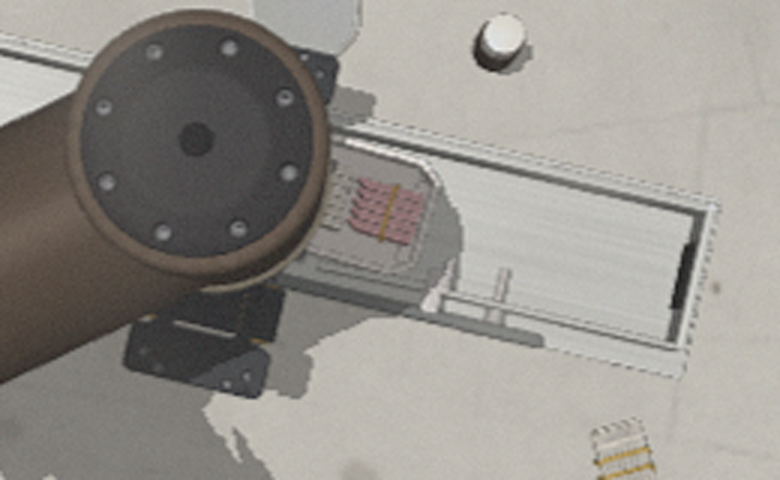

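The rack, straight in the chute with its nose at about (440,230), is now at the open gate. I'll keep pushing.

>>> {"name": "carry_out", "arguments": {
  "commands": [
    [-0.034,-0.146,0,0],
    [-0.068,-0.292,0,0],
    [-0.102,-0.438,0,0],
    [-0.136,-0.584,0,0],
    [-0.17,-0.73,0,0],
    [-0.204,-0.877,0,0],
    [-0.238,-1.023,0,0],
    [-0.272,-1.169,0,0],
    [-0.306,-1.315,0,0],
    [-0.34,-1.461,0,0]
  ]
}}

```text
t: 11.05
eef_pos: [0.5651, -0.0057, 0.0169]
ee_rot: [3.139, 0.001, -1.801]
force: [-8.5, 12.4, 1.5]
width: 0.0603
gripper_force: 6.9
```

>>> {"name": "carry_out", "arguments": {
  "commands": [
    [-0.034,-0.146,0,0],
    [-0.068,-0.292,0,0],
    [-0.102,-0.438,0,0],
    [-0.136,-0.584,0,0],
    [-0.17,-0.73,0,0],
    [-0.204,-0.877,0,0],
    [-0.227,-0.974,0,0],
    [-0.25,-1.071,0,0],
    [-0.272,-1.169,0,0],
    [-0.295,-1.266,0,0]
  ]
}}

```text
t: 12.3
eef_pos: [0.5503, -0.0693, 0.0168]
ee_rot: [3.139, 0.001, -1.801]
force: [-7.2, 11.6, 1.3]
width: 0.0606
gripper_force: 6.3
```

```bash
python3 - <<'E'
from h import *
c=np.load('c.npy'); s=arm.get_state(); print(inv(c,s['eef_pos']),s['force'],s['width'],s['gripper_force'])
p=arm.grab_frame('top')
cv2.imwrite('pics/t4.png',cv2.resize(p['pixels'][150:310,240:500,::-1],(780,480),interpolation=cv2.INTER_CUBIC))
for q in('rack','rack_centre'):
    for m in arm.mark_of(p,q)[:2]: print(q,m['conf'],inv(c,at_z(p,m['uv'],.004 if q=='rack' else .026)).round(3))
E
```

```text
[ 0.01789856 -0.03250434] [-7.22681082 11.55700988  1.25665315] 0.06060396212465072 6.259469612217856
rack 0.96 [-0.378 -0.096]
rack_centre 0.7 [-0.371 -0.099]
```

View pics/t4.png

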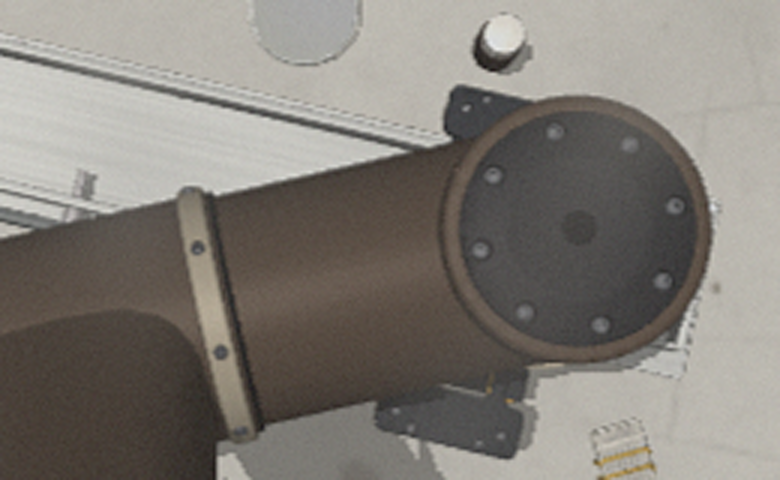

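The arm hides the rack here. By finger geometry the rack is at x≈0.078 with about 17 mm left, so I'll finish slowly and watch for force at the stop.

>>> {"name": "carry_out", "arguments": {
  "commands": [
    [-0.01,-0.04,0,0],
    [-0.02,-0.08,0,0],
    [-0.03,-0.12,0,0],
    [-0.037,-0.16,0,0],
    [-0.046,-0.2,0,0],
    [-0.055,-0.235,0,0],
    [-0.063,-0.27,0,0],
    [-0.071,-0.305,0,0],
    [-0.08,-0.345,0,0],
    [-0.08,-0.345,0,0]
  ]
}}

```text
t: 13.7
eef_pos: [0.547, -0.0836, 0.0169]
ee_rot: [3.14, 0.004, -1.8]
force: [-8.1, 29.6, 2.4]
width: 0.0605
gripper_force: 15.9
```

```bash
python3 - <<'E'
from h import *
c=np.load('c.npy'); s=arm.get_state(); print(inv(c,s['eef_pos']),s['force'])
w=arm.grab_frame('wrist'); save(w,'w2.png')
for q,z in(('rack',.004),('rack_centre',.026),('end_stop',.022)):
    for m in arm.mark_of(w,q)[:2]: print(q,m['conf'],m['uv'],inv(c,at_z(w,m['uv'],z)).round(3))
E
```

```text
[ 0.03263314 -0.03238917] [-8.05781344 29.63321049  2.41461009]
rack 0.71 [252.9, 154.2] [ 0.093 -0.004]
rack_centre 0.97 [243.3, 153.3] [ 0.094 -0.004]
end_stop 0.28 [345.1, 373.8] [ 0.001 -0.043]
```

View pics/w2.png

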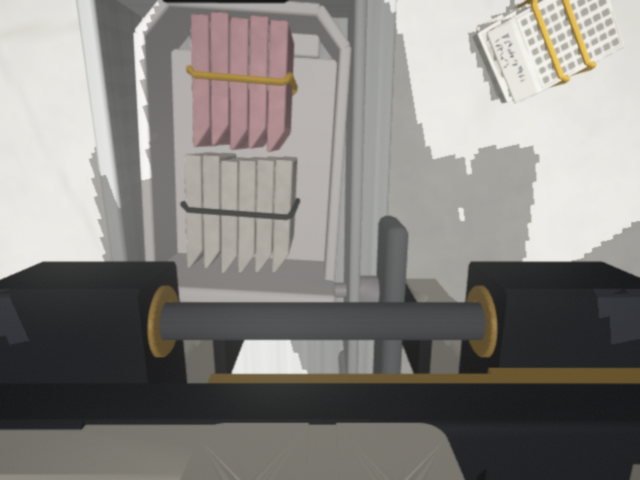

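The picture shows the rack with its nose against the end cross wall (row ~5), and the force has risen to about 28 N, so it is seated. Back off 7 mm, then lift clear.

>>> {"name": "carry_out", "arguments": {
  "commands": [
    [0.02,0.07,0,0],
    [0.035,0.14,0,0],
    [0.035,0.14,0,0],
    [0.035,0.14,0.2,0],
    [0.035,0.14,0.5,0],
    [0.035,0.14,0.9,0],
    [0.035,0.14,1.5,0],
    [0.035,0.14,2.2,0],
    [0.035,0.14,3,0],
    [0.035,0.14,3.6,0]
  ]
}}

```text
t: 15.15
eef_pos: [0.5512, -0.0807, 0.2007]
ee_rot: [-3.137, 0.001, -1.8]
force: [0.2, -0.3, 0.5]
width: 0.0605
gripper_force: 0.0
```

>>> {"name": "carry_out", "arguments": {
  "commands": [
    [-0.3,-0.5,0.2,0],
    [-0.7,-1.4,0.2,0],
    [-1.1,-2.3,0.2,0],
    [-1.5,-3.3,0.2,0],
    [-1.8,-4.3,0.2,0],
    [-2.1,-5.3,0.2,0],
    [-2.4,-6.2,0.2,0],
    [-2.4,-6.2,0.2,0],
    [-2.4,-6.2,0.2,0],
    [-2.4,-6.2,0.2,0]
  ]
}}

```text
t: 16.4
eef_pos: [0.4302, -0.3898, 0.208]
ee_rot: [-3.141, -0.0, -1.799]
force: [-0.5, 0.9, 0.7]
width: 0.0604
gripper_force: 0.0
```

```bash
python3 - <<'E'
from h import *
c=np.load('c.npy'); s=arm.get_state(); print(s['t'],s['eef_pos'],s['force'])
p=arm.grab_frame('top')
cv2.imwrite('pics/t5.png',cv2.resize(p['pixels'][150:310,240:500,::-1],(780,480),interpolation=cv2.INTER_CUBIC))
for q in('rack','rack_centre'):
    for m in arm.mark_of(p,q)[:2]: print(q,m['conf'],inv(c,at_z(p,m['uv'],.004 if q=='rack' else .026)).round(3))
E
```

```text
16.4 [ 0.43017665 -0.38980937  0.20803089] [-0.5034656   0.91056973  0.71285981]
rack 0.85 [-0.376 -0.095]
rack 0.7 [ 0.098 -0.003]
rack_centre 0.96 [ 0.087 -0.006]
```

View pics/t5.png

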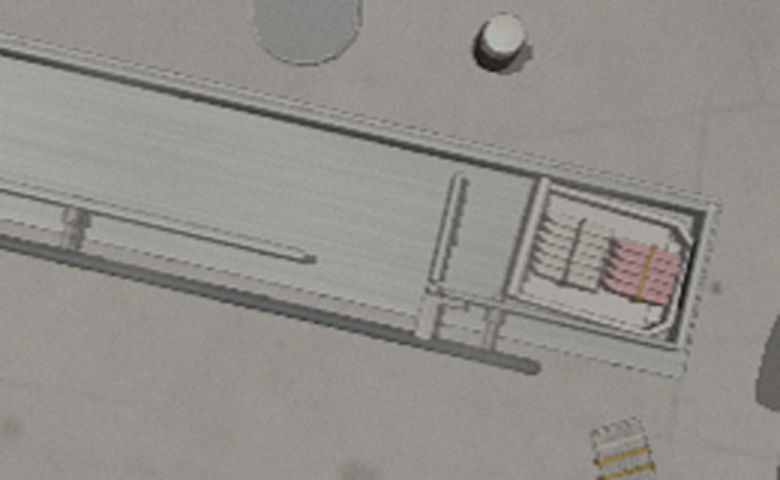

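The picture shows the rack against the end stop, with its nose at about (685,285) and rear plate at (530,238). The gate is shut across the chute at (450,235), the bar is out, and the bystanders are unmoved.

```bash
python3 -c "
from station import arm
print(arm.job_done())"
```

```text
the job is handed in; nothing more can be done
None
```

The rack was pushed through the held-open gate and up against the end stop, the gate shut behind it, the arm is clear, and I handed the job in at about 16.5 s; the hand-in call gave no verdict.

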